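# Shut the degassing box and draw its hand pump

## Robot

A 6-joint arm with a two-finger parallel gripper is mounted at the origin on a cart in front of the work surface, level with it; the furniture and walls round the work are solid. World frame = base frame: x ahead of the robot, y to its left, z up, the work surface at z = 0. Lengths are in mm, angles in rad, forces in N, time in s.
With the tool pointing down it reaches from about 350 to 975 mm from the base axis. Payload 7.1 kg.
Tool frame: the origin (TCP) lies at the centre of the arm's flange, where the gripper is bolted on; the fingertips stand 182 mm ahead of it and the grasp point (between the pads) lies 163 mm ahead of it; z points along the fingers, y is the line along which they close (so a half turn about z gives the same grasp; the last joint's range is limited). The gripper opens to 88 mm and grips with 3 to 60 N. Pads are 20 mm wide; open, the fingers measure 115 mm over their backs; the gripper's body (75 mm by 178 mm) begins 61 mm behind the grasp point.
Start: joints at [-1.206, 0.423, 1.63, -0, 1.089, -0.019], TCP at [234.046, -579.508, 404.675] pointing down, gripper open.
Joint ranges: [-3, 3], [-0.9, 2.11], [0.09, 2.58], [-1.31, 4.45], [0.11, 2.69], [-2.54, 2.54]. Speed limits (rad/s): [2.39, 2.39, 3.01, 3.14, 3.14, 3.14].

## Interface

Orientations are given as a rotation vector (axis times angle).
In Python, from workcell import readout, get_image, ctrl gives the robot as it stands.
- The arm moves only by the tool step_arm, never from a script. Its argument "targets" is a list that holds one entry, the list of rows, each a list of 7 numbers: the shift along the world's x, y, z as a fraction of full scale, then the turn, a rotation vector about the world's x, y, z as a fraction of full scale, then the opening, from 0 (shut) to 1 (fully open). In form: [[[dx, dy, dz, wx, wy, wz, claw], ...]]. A call has exactly 5 rows; each row shifts and turns the commanded pose from where the row before left it; what a row does not reach is not made up. Full scale, the value 1, is 0.05 m for a shift and 4 degrees for a turn. A row lasts 1/8 s, in which the tool goes at most 62.5 mm and 10.7 degrees, less where a joint would pass 70% of its speed; a pose out of reach is approached as far as the arm can. A call with a number of a shift or a turn outside -1 to 1 is refused whole. A call with a gripper value outside its range is refused whole. The fingers move at their own pace and stop on an object; the grip force is fixed at half the most. Time passes only in rows, so rows that do not move let the fingers close, or fill a call up. It gives the time, the measured TCP pose, the force, the opening and the grip force at its end, in the units of the state.
- readout.get_obs(): the state, without advancing time (a new reading comes with each control period).
- get_image(name): name is "side" or "top"; returns a dict with "pixels" (420x560x3 uint8, red, green, blue), "intrinsics" (3x3 intrinsics, pixels), "extrinsics" (4x4, takes a point from world to camera coordinates). Camera axes: x right, y down, z forward; pixel columns grow to the right and rows downward; lengths in mm; the calibration is good to about 2 mm. A picture is of the moment at which its call begins. There is no depth.
- ctrl.close_job(): hands the job in; it is judged then, once.
The state is a dict: "t": time; "qpos": joint angles; "qvel": joint speeds; "joint_torque": joint torques, N m; "ee_pos": TCP position; "orientation": TCP orientation; "ft_force": force on the tool from outside, world axes, zero at the start; "moment": the same for the moment, N m; "width": finger opening in mm; "grasp_force": force on a finger pad.
Only numpy, scipy, OpenCV 4.12 (cv2) and the standard library are available. Lean on these libraries where they do the work, as an engineer would, in place of code of your own. Each camera call takes 0.05 s, during which the arm holds its last target. There are 200 camera calls.

## Task

The mixing cup is already in the degassing box: swing the box's drop-down door up until it is fully shut against its seal, and only then draw the hand pump's rod straight up, without wrenching it sideways in its collar, until all of the red band on the rod shows above the brass collar and none of the white band below it does. The rod sinks back if let go, so finish while still holding it there by its T-handle, with the door shut. Leave the other things on the table where they are.

Things in the scene. Friction and masses are not known exactly. Their poses are not given: they have to be found in the camera images.
- degasser: degassing box, fixed: dark steel base plate 250 x 370 mm, top 20 mm above the table, with a grey chamber (170 deep, 190 wide, roof 155 mm above the table, dial gauge on it at the rear left) and, right of it seen from the robot, an upright pump barrel, 45 mm across. Origin: plate centre, on the table; x points from the door into the chamber, y left, z up
- door (a joint): angle (rad) of the chamber's door: 0 fully shut (upright, at its stop), up to 1.35 as it swings down towards the robot about its bottom edge. The hinge is stiff: the door stays at any angle, shut too, and takes 3 to 6 N at its grip to move. Door 190 wide x 121 high x 14 mm, aluminium frame, clear window
- door_hinge (a point): point on the door's hinge axis, halfway across the door, 33.5 mm above the table. The hinge axis runs along the degassing box's y axis
- door_grip (a point): centre of the door's grip: a black bar, 18 mm thick, 50 mm long, parallel to the hinge axis, ends free, on a thin stem 36 mm beyond the door's top edge, in the door's plane, 157 mm from the hinge axis. With the door shut it is straight above the hinge, clear of the roof. It can be pinched over its ends or across, or pushed, at any door angle
- collar_top (a point): centre of the top face of the pump's brass collar, 40 mm across, 172 mm above the table. The 16 mm steel rod passes up through it with 1 mm play all round; the barrel's axis is vertical
- handle (a point): centre of the T-handle on the rod: black bar, 20 mm thick, 84 mm long along this point's y axis; z points up the rod. Rod fully in (the start): 42 mm above collar_top. Raised 50 mm, all of the red band is out; at 68 mm the white band begins to show; stop at about 104 mm. The loose rod weighs 0.2 to 0.4 kg; suction adds a downward pull of 1.5 N, growing to 5 N at 59 mm
- gesso_tin: round tin, 78 mm across and 74 high, standing on the table; leave alone
- charcoal_tin: flat dark green tin box, 66 x 118 x 25 mm; leave alone
- tape_1: roll of cream masking tape, 104 mm across, 25 high, lying flat; leave alone
- sanding_block: wooden block, 48 x 76 x 27 mm; leave alone
Mind the look-alikes: they are no part of the job. Leave any orange look-alike of the part that bears handle alone.

How it is judged (in metres and radians):
On the way:
1. the door is fully shut (within 0.03 rad) while the rod is still fully in (raised less than 10 mm) (value of joint door below 0.03 rad and z of handle in the frame of collar_top below 0.052 m), for 0.2 s.
At the end, for the whole second after the job is handed in: the door is within 0.03 rad of shut; the rod is raised by 50 to 68 mm (give or take 0.5 mm), so that the red band shows whole and the white band not at all; the fingers hold it (contact over 3 N) and it is at rest (under 10 mm/s) (value of joint door below 0.03 rad and z of handle in the frame of collar_top between 0.0915 and 0.1105 m and contact force between the fingers and rod above 3 N and linear speed of rod below 0.01 m/s); the arm keeps its last pose, push and grip.
It fails at once if the rod is wrenched against its collar or barrel while it is drawn (contact force over 40 N with the rod raised more than 5 mm) (contact force between rod and degasser above 40 N and z of handle in the frame of collar_top above 0.047 m).
It fails at once if a bystander is moved by more than 20 mm (distance of any of gesso_tin, charcoal_tin, tape_1, sanding_block from where it was at the start of the episode above 0.02 m).
It also fails if it takes over 45 s, if anything falls off the work surface, if the arm or the gripper's body presses on something with over 40 N, if the wrist force passes 120 N, or if a joint passes its speed limit or range.

## Working session

There is one attempt and no reset: what is moved stays moved. The work goes in short steps, Python scripts to look and compute and a tool call to move; the robot and the scene stay as the last step left them, time stands still between calls to the robot, and variables do not carry over. Pictures are saved under pics/ and viewed, at most 10 in all, crops included, and the job is handed in when it is done.

Besides the shell and the picture viewer there is one more tool, called after "Call:" by a JSON object that holds its "fn" and its "kwargs", one argument or row to a line. step_arm: Moves the arm, as the interface text tells. Shift numbers are shares of 0.05 m and turn numbers shares of 4 degrees, none past 1 either way. Its arguments: {"type":"object","properties":{"targets":{"type":"array"}},"required":["targets"]}

```bash
mkdir -p pics; ls
python3 - <<'E'
from workcell import readout,get_image
import cv2,numpy as np
for n in("side","top"):
    d=get_image(n);cv2.imwrite(f"pics/{n}0.png",d["pixels"][:,:,::-1]);np.savez(f"{n}0.npz",**d);print(n,d["intrinsics"].round(1).tolist(),d["extrinsics"].round(3).tolist())
o=readout.get_obs();print(o)
E
```

```text
pics
side [[385.7, 0.0, 284.4], [0.0, 385.7, 205.4], [0.0, 0.0, 1.0]] [[-0.92, -0.393, 0.001, 468.385], [-0.254, 0.593, -0.764, 260.022], [0.299, -0.703, -0.645, 1035.401], [0.0, 0.0, 0.0, 1.0]]
top [[503.3, 0.0, 285.3], [0.0, 503.3, 213.7], [0.0, 0.0, 1.0]] [[0.021, -1.0, -0.009, -22.81], [-0.995, -0.021, -0.093, 516.009], [0.093, 0.011, -0.996, 1336.959], [0.0, 0.0, 0.0, 1.0]]
{'t': 0.1, 'qpos': array([-1.20602721e+00,  4.23761937e-01,  1.63060742e+00, -8.77387097e-06,
        1.08866046e+00, -1.90282327e-02]), 'qvel': array([-1.16634373e-03, -4.25218834e-04, -2.96868379e-03, -5.24660566e-06,
       -1.19191499e-03, -9.78321090e-04]), 'joint_torque': array([ 6.42833802e-04, -5.45617318e+01, -2.74325645e+01,  6.45607291e-02,
        1.87977607e-02, -4.55013401e-05]), 'ee_pos': array([ 233.94150993, -579.28545528,  403.98323978]), 'orientation': array([-3.08253553e+00, -5.98910672e-01,  4.00155454e-04]), 'ft_force': array([ 1.07302137, -0.01672834,  0.87278041]), 'moment': array([-0.04424047, -0.03626153, -0.03307304]), 'grasp_force': 0.0, 'width': 87.97474274376809}
```

View pics/side0.png

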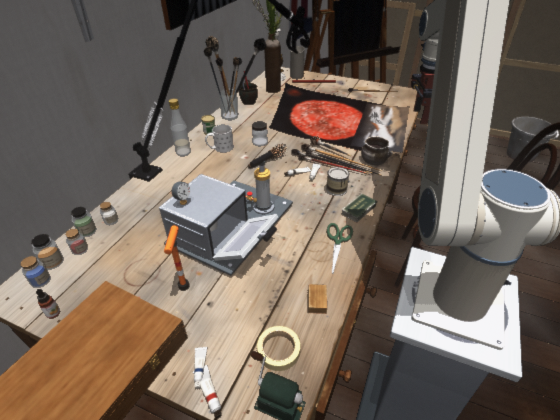

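View pics/top0.png

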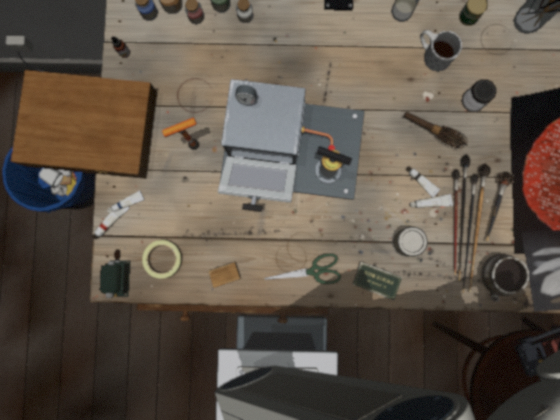

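The side view shows the box at about (215,215), with the door hanging down, its grip near (268,235) and the handle near (262,173). The top view has the grip at (253,207), the T-handle at (334,157), and the right plate edge running from (364,110) to (355,199). The orange look-alike is at (180,127). I'll zoom in for exact pixels.

Run:
```python
import cv2
a=cv2.imread("pics/top0.png")[70:220,210:375];b=cv2.imread("pics/side0.png")[155:275,155:300]
a=cv2.resize(a,(400*165//150,400),interpolation=cv2.INTER_CUBIC)  # x2.667
a=cv2.convertScaleAbs(a,alpha=1.5)
cv2.imwrite("pics/c.png",cv2.hconcat([cv2.resize(a,(400,364)),cv2.resize(b,(400,331),interpolation=cv2.INTER_CUBIC).copy() if 0 else cv2.copyMakeBorder(cv2.resize(b,(400,331),interpolation=cv2.INTER_CUBIC),0,33,0,0,0)]))
```

```text
(no output)
```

View pics/c.png

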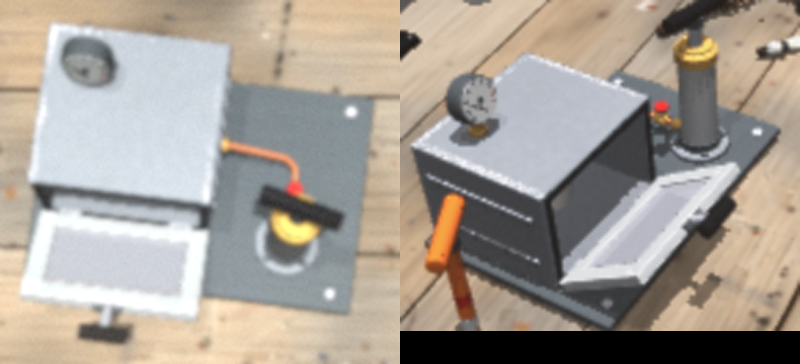

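The crop shows the handle bar centre at top px (333.8,155.4), running from crop (260,195) to (342,219). The grip is at top px (253.3,207) and side px (269.2,232.6). The collar top is at side px (262.3,172.4).

```bash
cat > h.py <<'E'
import numpy as np,cv2
D={n:np.load(f"{n}0.npz") for n in("side","top")}
def ray(n,p):
    K,E=D[n]["intrinsics"],D[n]["extrinsics"];R,t=E[:3,:3],E[:3,3]
    return -R.T@t, R.T@np.linalg.solve(K,[*p,1])
def onz(n,p,z):
    o,d=ray(n,p);return o+d*(z-o[2])/d[2]
def tri(a,b):
    P=[D[n]["intrinsics"]@D[n]["extrinsics"][:3] for n in("side","top")]
    X=cv2.triangulatePoints(P[0],P[1],np.float64(a),np.float64(b)).ravel();return X[:3]/X[3]
def px(n,X):
    E=D[n]["extrinsics"];p=D[n]["intrinsics"]@(E[:3,:3]@X+E[:3,3]);return p[:2]/p[2]
E
python3 - <<'E'
from h import *
c=lambda x,y:(x/2.424+210,y/2.424+70)
print("handle",onz("top",c(300,207),214))
a,b=onz("top",c(260,195),214),onz("top",c(342,219),214);print("ends",a,b,np.linalg.norm(a-b),np.degrees(np.arctan2(a[0]-b[0],a[1]-b[1])))
print("collar side",onz("side",(262.3,172.4),172),"top",onz("top",c(297,226),172))
print("grip",tri((269.2,232.6),c(105,332)))
a,b=onz("top",c(372,98),20),onz("top",c(350,312),20);print("plate R",a,b,np.linalg.norm(a-b),np.degrees(np.arctan2(a[1]-b[1],a[0]-b[0])))
a,b=onz("top",c(52,24),155),onz("top",c(229,44),155);print("roof",a,b,np.linalg.norm(a-b),np.degrees(np.arctan2(a[0]-b[0],a[1]-b[1])))
a,b=onz("top",c(30,182),155),onz("top",c(213,206),155);print("roof front",a,b,np.linalg.norm(a-b))
g=tri((269.2,232.6),c(105,332))
E
```

```text
handle [ 638.36272107 -124.92683426  214.        ]
ends [649.41958445 -86.02380808 214.        ] [ 627.37086441 -165.66744593  214.        ] 82.63930727222828 15.474334294790886
collar side [ 634.48922916 -118.00572063  172.        ] top [ 627.9270633  -125.71148306  172.        ]
grip [523.8050528   68.1328755  120.41321153]
plate R [ 807.38435813 -221.66061311   20.        ] [ 561.37459516 -198.76833353   20.        ] 247.07258030804994 -5.316312176652241
roof [838.08619458 128.72943787 155.        ] [820.18018042 -54.63001793 155.        ] 184.2316893906475 5.577548557210564
roof front [671.47587467 146.00411608 155.        ] [650.24214754 -41.37889234 155.        ] 188.58224468602853
```

Call:
{"fn": "step_arm", "kwargs": {
  "targets": [
    [[0.387,0.863,0,0,0,-0.457,1],[0.387,0.863,0,0,0,-0.457,1],[0.387,0.863,0,0,0,-0.457,1],[0.387,0.863,0,0,0,-0.457,1],[0.387,0.863,0,0,0,-0.457,1]]
  ]
}}

```text
t: 0.72
ee_pos: [331.1, -362.3, 404.5]
orientation: [-3.122, -0.349, 0.0]
ft_force: [0.9, 0.2, 0.2]
width: 87.9
grasp_force: 0.0
```

Call:
{"fn": "step_arm", "kwargs": {
  "targets": [
    [[0.387,0.863,0,0,0,-0.457,1],[0.387,0.863,0,0,0,-0.457,1],[0.387,0.863,0,0,0,-0.457,1],[0.387,0.863,0,0,0,-0.457,1],[0.387,0.863,0,0,0,-0.457,1]]
  ]
}}

```text
t: 1.35
ee_pos: [427.8, -146.5, 404.6]
orientation: [-3.14, -0.1, 0.0]
ft_force: [0.1, -0.5, 0.4]
width: 88.0
grasp_force: 0.0
```

Call:
{"fn": "step_arm", "kwargs": {
  "targets": [
    [[0.387,0.863,-0.2,0,0,-0.457,1],[0.387,0.863,-0.2,0,0,-0.457,1],[0.387,0.863,-0.2,0,0,-0.457,1],[0.387,0.863,-0.2,0,0,-0.457,1],[0.387,0.863,-0.2,0,0,-0.457,1]]
  ]
}}

```text
t: 1.98
ee_pos: [524.7, 69.3, 354.1]
orientation: [3.138, -0.15, -0.001]
ft_force: [0.6, 0.0, -0.3]
width: 88.0
grasp_force: 0.0
```

Call:
{"fn": "step_arm", "kwargs": {
  "targets": [
    [[0,0,0,0,0,0,1],[0,0,0,0,0,0,1],[0,0,0,0,0,0,1],[0,0,0,0,0,0,1],[0,0,0,0,0,0,1]]
  ]
}}

```text
t: 2.6
ee_pos: [524.2, 67.1, 354.9]
orientation: [-3.138, 0.15, -0.001]
ft_force: [-0.5, 1.1, 0.8]
width: 87.9
grasp_force: 0.0
```

Run:
```python
from workcell import readout,get_image
import cv2
from h import *
from scipy.spatial.transform import Rotation as R
o=readout.get_obs();M=R.from_rotvec(o["orientation"]).as_matrix()
print(o["ee_pos"],M.round(3).tolist(),np.degrees(np.arctan2(-M[0,1],M[1,1])),o["qpos"],o["ft_force"])
ims=[]
for n,(x,y) in(("side",(190,130)),("top",(180,120))):
    i=get_image(n)["pixels"][:,:,::-1];i=cv2.convertScaleAbs(i[y:y+130,x:x+130],alpha=1.4);ims.append(cv2.resize(i,(390,390),interpolation=cv2.INTER_CUBIC))
cv2.imwrite("pics/d.png",cv2.hconcat(ims))
```

```text
[524.21335556  67.10896584 354.94747712] [[0.995, -0.096, 0.0], [-0.096, -0.995, 0.0], [0.0, -0.0, -1.0]] 174.51469373559297 [ 1.04814047e-01  3.49906384e-01  1.88167293e+00 -3.67284755e-05
  9.09609935e-01  1.77136959e+00] [-0.51431047  1.13120553  0.83244384]
```

View pics/d.png

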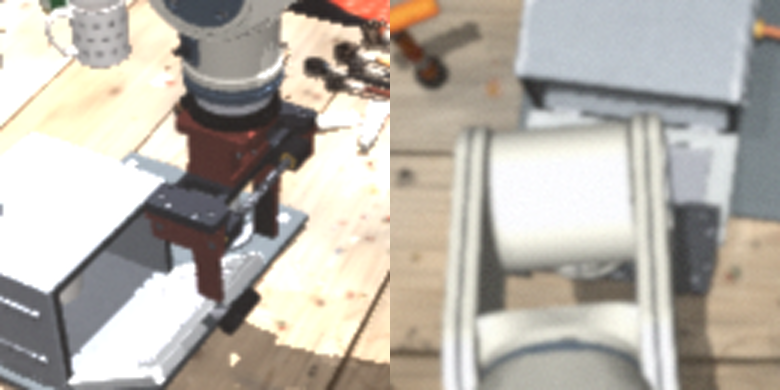

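The side crop shows both fingers straddling above the grip, which is at about side px (270,234). Now I descend and pinch the bar over its ends.

Call:
{"fn": "step_arm", "kwargs": {
  "targets": [
    [[0,0,-0.36,0,0,0,1],[0,0,-0.36,0,0,0,1],[0,0,-0.36,0,0,0,1],[0,0,-0.36,0,0,0,1],[0,0,0,0,0,0,1]]
  ]
}}

```text
t: 3.32
ee_pos: [523.8, 67.6, 281.6]
orientation: [3.138, -0.149, -0.004]
ft_force: [-0.8, 0.0, 0.1]
width: 87.7
grasp_force: 0.0
```

Call:
{"fn": "step_arm", "kwargs": {
  "targets": [
    [[0,0,0,0,0,0,0.65],[0,0,0,0,0,0,0.6],[0,0,0,0,0,0,0.5],[0,0,0,0,0,0,0.5],[0,0,0,0,0,0,0.5]]
  ]
}}

```text
t: 3.95
ee_pos: [524.5, 69.7, 283.1]
orientation: [-3.134, 0.152, -0.002]
ft_force: [0.5, 18.0, -0.5]
width: 49.6
grasp_force: 30.0
```

Run:
```python
from workcell import readout,get_image
import cv2
from h import *
o=readout.get_obs();print(o["ee_pos"],o["ft_force"],o["moment"],o["width"],o["grasp_force"])
i=get_image("side")["pixels"][:,:,::-1];i=cv2.convertScaleAbs(i[150:280,190:320],alpha=1.2)
cv2.imwrite("pics/e.png",cv2.resize(i,(520,520),interpolation=cv2.INTER_CUBIC))
```

```text
[524.54808154  69.7126893  283.05849003] [ 0.5004514  18.02448497 -0.53556021] [ 2.80497286  0.00604232 -0.19170767] 49.62265323748357 29.999991059303284
```

View pics/e.png

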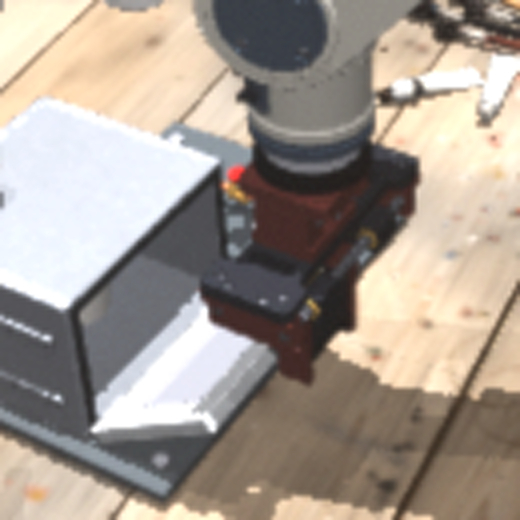

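Gripped at 49.6 mm, with a 2 mm y offset to relieve. Now I follow the arc for 5 rows.

Call:
{"fn": "step_arm", "kwargs": {
  "targets": [
    [[0.209,0.02,0.28,0,0,0,0.5],[0.223,-0.021,0.24,0,0,0,0.5],[0.247,-0.024,0.216,0,0,0,0.5],[0,0,0,0,0,0,0.5],[0,0,0,0,0,0,0.5]]
  ]
}}

```text
t: 4.62
ee_pos: [558.7, 66.7, 320.4]
orientation: [-3.137, 0.15, -0.003]
ft_force: [-1.4, 4.8, 2.2]
width: 50.0
grasp_force: 30.0
```

Call:
{"fn": "step_arm", "kwargs": {
  "targets": [
    [[0.269,-0.026,0.188,0,0,0,0.5],[0.287,-0.027,0.16,0,0,0,0.5],[0.3,-0.029,0.128,0,0,0,0.5],[0.312,-0.03,0.096,0,0,0,0.5],[0,0,0,0,0,0,0.5]]
  ]
}}

```text
t: 5.25
ee_pos: [617.3, 60.7, 348.8]
orientation: [-3.138, 0.149, -0.003]
ft_force: [0.3, 1.5, 3.2]
width: 49.2
grasp_force: 30.0
```

Call:
{"fn": "step_arm", "kwargs": {
  "targets": [
    [[0.16,-0.015,0.032,0,0,0,0.5],[0.16,-0.015,0.032,0,0,0,0.5],[0.136,-0.013,0.013,0,0,0,0.5],[0.136,-0.013,0.013,0,0,0,0.5],[0,0,0,0,0,0,0.5]]
  ]
}}

```text
t: 5.88
ee_pos: [646.2, 57.8, 353.3]
orientation: [3.138, -0.149, 0.001]
ft_force: [-1.3, 0.0, 5.2]
width: 49.7
grasp_force: 30.0
```

Call:
{"fn": "step_arm", "kwargs": {
  "targets": [
    [[0.08,-0.008,0,0,0,0,0.5],[0.08,-0.008,0,0,0,0,0.5],[0,0,0,0,0,0,0.5],[0,0,0,0,0,0,0.5],[0,0,0,0,0,0,0.5]]
  ]
}}

```text
t: 6.5
ee_pos: [654.0, 56.9, 353.7]
orientation: [3.138, -0.149, 0.002]
ft_force: [-3.4, -0.6, 6.9]
width: 49.3
grasp_force: 30.0
```

Call:
{"fn": "step_arm", "kwargs": {
  "targets": [
    [[0.04,-0.004,0,0,0,0,0.5],[0.04,-0.004,0,0,0,0,0.5],[0,0,0,0,0,0,0.5],[0,0,0,0,0,0,0.5],[0,0,0,0,0,0,0.5]]
  ]
}}

```text
t: 7.12
ee_pos: [657.9, 56.5, 353.7]
orientation: [3.138, -0.149, 0.001]
ft_force: [-2.7, 0.0, 7.5]
width: 49.7
grasp_force: 30.0
```

Call:
{"fn": "step_arm", "kwargs": {
  "targets": [
    [[0.04,-0.004,0,0,0,0,0.5],[0.04,-0.004,0,0,0,0,0.5],[0,0,0,0,0,0,0.5],[0,0,0,0,0,0,0.5],[0,0,0,0,0,0,0.5]]
  ]
}}

```text
t: 7.75
ee_pos: [661.9, 56.1, 353.7]
orientation: [3.137, -0.149, 0.001]
ft_force: [-3.2, -0.4, 8.2]
width: 49.4
grasp_force: 30.0
```

Run:
```python
from workcell import readout,get_image
import cv2
o=readout.get_obs();print(o["ee_pos"],o["ft_force"],o["moment"],o["width"])
i=get_image("side")["pixels"][:,:,::-1];i=cv2.convertScaleAbs(i[150:280,150:280],alpha=1.2)
cv2.imwrite("pics/f.png",cv2.resize(i,(520,520),interpolation=cv2.INTER_CUBIC))
```

```text
[661.94634133  56.11061894 353.67416283] [-3.19124603 -0.38579839  8.15074692] [ 0.07796042  0.75752441 -0.07503146] 49.379236961036256
```

View pics/f.png

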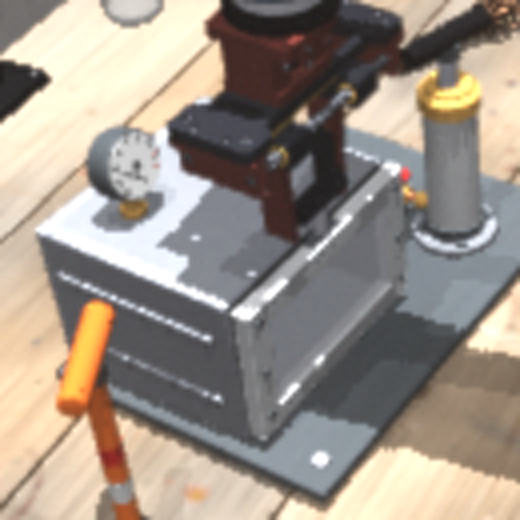

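The door looks nearly shut, at crop (320,310), but there is no stop force yet. I keep pushing.

Call:
{"fn": "step_arm", "kwargs": {
  "targets": [
    [[0.04,-0.004,0,0,0,0,0.5],[0.04,-0.004,0,0,0,0,0.5],[0,0,0,0,0,0,0.5],[0,0,0,0,0,0,0.5],[0,0,0,0,0,0,0.5]]
  ]
}}

```text
t: 8.43
ee_pos: [665.8, 55.7, 353.6]
orientation: [3.137, -0.149, 0.0]
ft_force: [-4.3, -0.5, 6.9]
width: 49.4
grasp_force: 30.0
```

Call:
{"fn": "step_arm", "kwargs": {
  "targets": [
    [[0.04,-0.004,0,0,0,0,0.5],[0.04,-0.004,0,0,0,0,0.5],[0,0,0,0,0,0,0.5],[0,0,0,0,0,0,0.5],[0,0,0,0,0,0,0.5]]
  ]
}}

```text
t: 9.05
ee_pos: [667.3, 55.6, 353.4]
orientation: [3.137, -0.149, -0.013]
ft_force: [-18.1, 0.7, 16.6]
width: 49.4
grasp_force: 29.9
```

The door is at its stop, with 18 N against roughly 4 N while it was moving. Release and lift.

Call:
{"fn": "step_arm", "kwargs": {
  "targets": [
    [[0,0,0,0,0,0,0.8],[0,0,0,0,0,0,1],[0,0,0,0,0,0,1],[0,0,0.2,0,0,0,1],[0,0,0.6,0,0,0,1]]
  ]
}}

```text
t: 9.68
ee_pos: [669.9, 55.6, 391.7]
orientation: [3.138, -0.149, -0.005]
ft_force: [0.6, 0.6, -0.1]
width: 87.5
grasp_force: 0.0
```

Call:
{"fn": "step_arm", "kwargs": {
  "targets": [
    [[0,0,0.6,0,0,1,1],[0,0,0.6,0,0,1,1],[-0.03,-0.2,0,0,0,1,1],[-0.03,-0.2,0,0,0,1,1],[-0.03,-0.2,0,0,0,1,1]]
  ]
}}

```text
t: 10.3
ee_pos: [665.8, 25.4, 453.4]
orientation: [3.116, 0.402, 0.002]
ft_force: [-0.6, 0.1, 0.1]
width: 87.9
grasp_force: 0.0
```

Call:
{"fn": "step_arm", "kwargs": {
  "targets": [
    [[-0.03,-0.2,0,0,0,1,1],[-0.03,-0.2,0,0,0,1,1],[-0.03,-0.2,0,0,0,1,1],[-0.03,-0.2,0,0,0,1,1],[-0.03,-0.2,0,0,0,1,1]]
  ]
}}

```text
t: 10.92
ee_pos: [658.3, -24.7, 453.3]
orientation: [2.998, 0.937, 0.001]
ft_force: [0.3, -0.2, -0.7]
width: 87.9
grasp_force: 0.0
```

Call:
{"fn": "step_arm", "kwargs": {
  "targets": [
    [[-0.03,-0.2,0,0,0,1,1],[-0.03,-0.2,0,0,0,1,1],[-0.03,-0.2,0,0,0,1,1],[-0.03,-0.2,0,0,0,1,1],[-0.03,-0.2,0,0,0,1,1]]
  ]
}}

```text
t: 11.55
ee_pos: [650.8, -74.7, 453.3]
orientation: [2.79, 1.443, 0.001]
ft_force: [0.5, 0.4, -0.3]
width: 87.9
grasp_force: 0.0
```

Run:
```python
from workcell import readout,get_image
import cv2
from h import *
from scipy.spatial.transform import Rotation as R
o=readout.get_obs();M=R.from_rotvec(o["orientation"]).as_matrix()
print(o["ee_pos"],M[:,1].round(3),M[:,2].round(3),o["qpos"].round(2),o["ft_force"])
ims=[]
for n,(x,y) in(("side",(170,110)),("top",(210,70))):
    i=get_image(n)["pixels"][:,:,::-1];i=cv2.convertScaleAbs(i[y:y+150,x:x+150],alpha=1.3);ims.append(cv2.resize(i,(400,400),interpolation=cv2.INTER_CUBIC))
cv2.imwrite("pics/g.png",cv2.hconcat(ims))
```

```text
[650.80540192 -74.68191403 453.27174651] [ 0.816 -0.578  0.001] [ 0.001 -0.    -1.   ] [-0.13  0.42  1.52 -0.    1.2   0.48] [ 0.51881662  0.36875425 -0.33797167]
```

View pics/g.png

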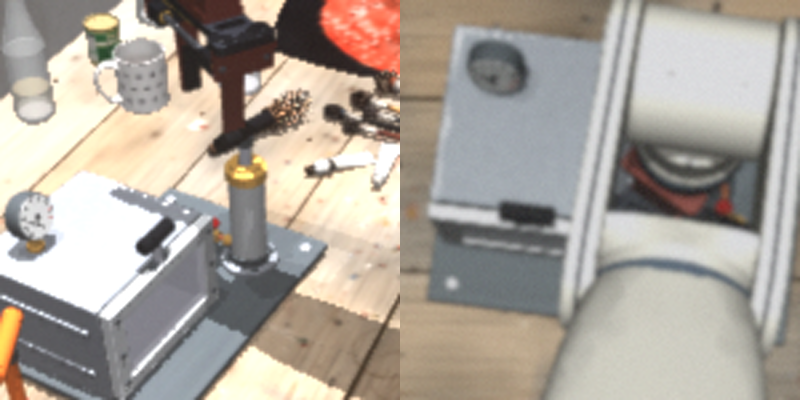

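The door is shut, with its grip upright at crop (155,235). The handle bar in the side view runs from crop (212,148) across the rod at (247,140). I'll check the handle estimate by reprojecting it.

Run:
```python
from h import *
h=np.array([638.4,-124.9,214]);a=np.radians(-15.5);y=np.array([-np.sin(a),np.cos(a),0])
for P in(h,h+42*y,h-42*y,h-[0,0,42]):p=px("side",P);print(p.round(1),((p-[170,110])*2.667).round(0))
# black bar in initial side image
i=D["side"]["pixels"];m=(i.max(2)<60);print("\n".join("".join("#" if v else "." for v in r[235:300]) for r in m[140:182]))
```

```text
[261.6 159.6] [244. 132.]
[252.3 165.7] [220. 149.]
[270.5 153.8] [268. 117.]
[262.1 170.9] [246. 163.]
.................................................................
.................................................................
.................................................................
.................................................................
.................................................................
.................................................................
.................................................................
..............................................#..................
.................................................................
.................................................................
.........................................................#####...
..................................##.....................######..
.................................###.....................#######.
................................#####.....................######.
..............................###########..................######
......
[... 1075 characters left out ...]
........................................
.................................................................
.................................................................
..................................................##.............
.................................................................
.................................................................
.................................................................
.................................................................
.................................................................
.................................................................
.................................................................
```

Call:
{"fn": "step_arm", "kwargs": {
  "targets": [
    [[-0.053,-0.202,0,0,0,0.99,1],[-0.053,-0.202,0,0,0,0.99,1],[-0.053,-0.202,0,0,0,0.99,1],[-0.053,-0.202,0,0,0,0.99,1],[-0.053,-0.202,0,0,0,0.99,1]]
  ]
}}

```text
t: 12.28
ee_pos: [637.6, -124.7, 453.0]
orientation: [2.502, 1.899, 0.001]
ft_force: [0.1, -0.2, 0.3]
width: 87.9
grasp_force: 0.0
```

Call:
{"fn": "step_arm", "kwargs": {
  "targets": [
    [[0,0,-0.38,0,0,0,1],[0,0,-0.38,0,0,0,1],[0,0,-0.38,0,0,0,1],[0,0,-0.38,0,0,0,1],[0,0,0,0,0,0,1]]
  ]
}}

```text
t: 12.9
ee_pos: [637.0, -124.5, 374.1]
orientation: [-2.5, -1.897, 0.004]
ft_force: [0.7, 0.5, -0.0]
width: 87.9
grasp_force: 0.0
```

Call:
{"fn": "step_arm", "kwargs": {
  "targets": [
    [[0,0,0,0,0,0,0.5],[0,0,0,0,0,0,0.35],[0,0,0,0,0,0,0.3],[0,0,0,0,0,0,0.28],[0,0,0,0,0,0,0.28]]
  ]
}}

```text
t: 13.52
ee_pos: [637.5, -124.8, 376.8]
orientation: [2.503, 1.899, 0.0]
ft_force: [0.0, 0.2, -0.0]
width: 41.4
grasp_force: 0.0
```

Run:
```python
from workcell import readout,get_image
import cv2
o=readout.get_obs();print(o["ee_pos"],o["orientation"],o["ft_force"],o["moment"],o["width"],o["grasp_force"])
i=get_image("side")["pixels"][:,:,::-1];i=cv2.convertScaleAbs(i[90:240,180:330],alpha=1.3)
cv2.imwrite("pics/i.png",cv2.resize(i,(600,600),interpolation=cv2.INTER_CUBIC))
```

```text
[ 637.48751238 -124.84190725  376.77781283] [2.50275205e+00 1.89851610e+00 3.28469849e-04] [ 0.02141546  0.15680396 -0.02552179] [-0.10144045 -0.04236686 -0.01015887] 41.36557257337527 0.0
```

View pics/i.png

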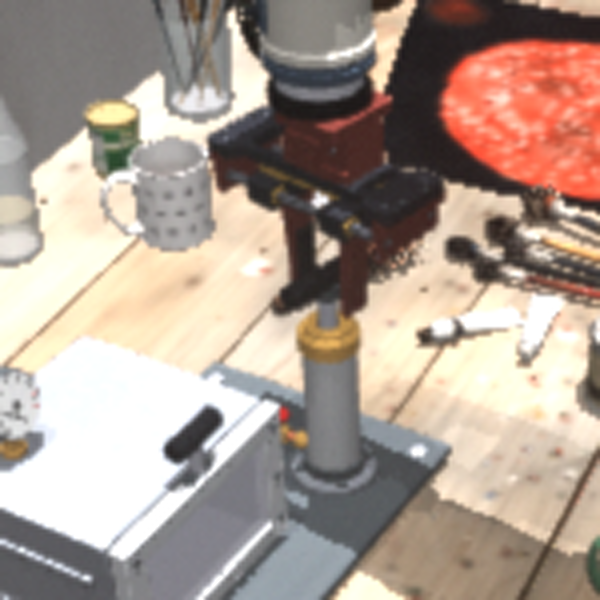

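The fingers straddle the bar at crop (320,285) and are still closing. Close onto the bar.

Call:
{"fn": "step_arm", "kwargs": {
  "targets": [
    [[0,0,0,0,0,0,0.1],[0,0,0,0,0,0,0.1],[0,0,0,0,0,0,0.1],[0,0,0,0,0,0,0.1],[0,0,0,0,0,0,0.1]]
  ]
}}

```text
t: 14.2
ee_pos: [637.9, -124.8, 376.7]
orientation: [2.502, 1.898, 0.001]
ft_force: [6.2, 0.0, -1.6]
width: 19.4
grasp_force: 29.6
```

Run:
```python
from workcell import readout
o=readout.get_obs();print(o["ee_pos"],o["orientation"],o["ft_force"],o["moment"],o["width"],o["grasp_force"])
```

```text
[ 637.8687126  -124.83962382  376.74185343] [2.50195771e+00 1.89828121e+00 1.45035376e-03] [ 6.19298118  0.02596826 -1.64618058] [-0.11260329 -0.93067753  0.01003117] 19.428343497979945 29.600623548030853
```

Call:
{"fn": "step_arm", "kwargs": {
  "targets": [
    [[0.016,0,0,0,0,0,0.1],[0,0,0.03,0,0,0,0.1],[0,0,0.03,0,0,0,0.1],[0,0,0,0,0,0,0.1],[0,0,0,0,0,0,0.1]]
  ]
}}

```text
t: 14.82
ee_pos: [638.1, -124.8, 378.9]
orientation: [-2.502, -1.898, 0.001]
ft_force: [4.1, -1.7, -8.1]
width: 19.1
grasp_force: 29.6
```

Run:
```python
from workcell import readout
o=readout.get_obs();print(o["ee_pos"],o["orientation"],o["ft_force"],o["moment"],o["width"],o["grasp_force"])
```

```text
[ 638.09972879 -124.82753485  378.85110967] [-2.50229371e+00 -1.89822458e+00  1.20572515e-03] [ 4.08110774 -1.6745298  -8.10849182] [-0.18098164 -0.84037017 -0.04612972] 19.10270341602167 29.602158665657043
```

Call:
{"fn": "step_arm", "kwargs": {
  "targets": [
    [[0.015,0,0.06,0,0,0,0.1],[0,0,0.1,0,0,0,0.1],[0,0,0.1,0,0,0,0.1],[0,0,0.1,0,0,0,0.1],[0,0,0,0,0,0,0.1]]
  ]
}}

```text
t: 15.45
ee_pos: [639.0, -124.8, 398.1]
orientation: [2.503, 1.899, 0.0]
ft_force: [-0.1, -0.1, -5.5]
width: 19.5
grasp_force: 29.6
```

Call:
{"fn": "step_arm", "kwargs": {
  "targets": [
    [[0,0,0.1,0,0,0,0.1],[0,0,0.1,0,0,0,0.1],[0,0,0.1,0,0,0,0.1],[0,0,0.1,0,0,0,0.1],[0,0,0,0,0,0,0.1]]
  ]
}}

```text
t: 16.08
ee_pos: [639.1, -124.8, 418.0]
orientation: [2.503, 1.899, 0.001]
ft_force: [-0.6, 1.0, -7.3]
width: 19.2
grasp_force: 29.6
```

Call:
{"fn": "step_arm", "kwargs": {
  "targets": [
    [[0,0,0.1,0,0,0,0.1],[0,0,0.1,0,0,0,0.1],[0,0,0.1,0,0,0,0.1],[0,0,0.06,0,0,0,0.1],[0,0,0,0,0,0,0.1]]
  ]
}}

```text
t: 16.7
ee_pos: [639.0, -124.8, 435.8]
orientation: [2.503, 1.899, 0.0]
ft_force: [0.7, -0.6, -8.4]
width: 19.7
grasp_force: 29.6
```

Call:
{"fn": "step_arm", "kwargs": {
  "targets": [
    [[0,0,0,0,0,0,0.1],[0,0,0,0,0,0,0.1],[0,0,0,0,0,0,0.1],[0,0,0,0,0,0,0.1],[0,0,0,0,0,0,0.1]]
  ]
}}

```text
t: 17.32
ee_pos: [639.0, -124.8, 435.5]
orientation: [-2.503, -1.899, 0.0]
ft_force: [1.1, -0.0, -8.2]
width: 19.0
grasp_force: 29.6
```

Run:
```python
from workcell import readout,get_image
import cv2
o=readout.get_obs();print(o["ee_pos"],o["ft_force"],o["moment"],o["width"],o["grasp_force"],abs(o["qvel"]).max())
i=get_image("side")["pixels"][:,:,::-1];i=cv2.convertScaleAbs(i[110:210,210:310],alpha=1.3)
cv2.imwrite("pics/j.png",cv2.resize(i,(600,600),interpolation=cv2.INTER_CUBIC))
```

```text
[ 639.02582331 -124.82125345  435.52002666] [ 1.05941010e+00 -6.70107257e-03 -8.18684084e+00] [-0.04119564 -0.05164469  0.00209276] 19.041383429417266 29.60311084985733 0.00184823287869047
```

View pics/j.png

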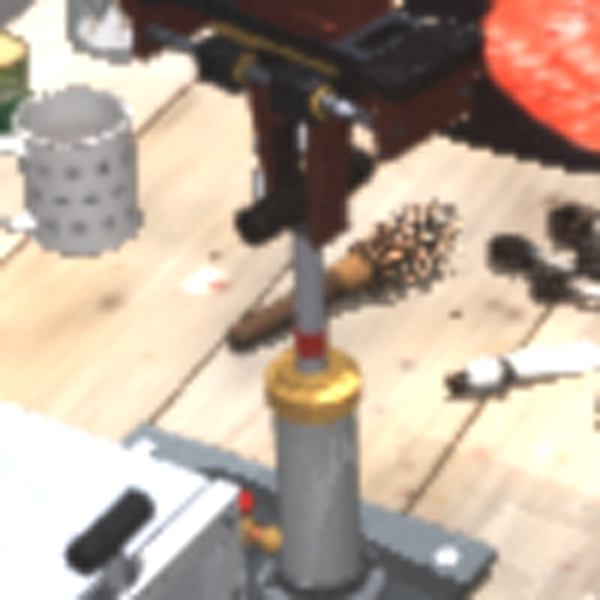

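The red band at crop (312,345) is wholly above the collar with a strip of bare steel below it, no white shows, and the door is shut. Raise is about 58.8 mm.

```bash
python3 -c "
from workcell import ctrl
print(ctrl.close_job())"
```

```text
the job is handed in; nothing more can be done
None
```

I shut the door against its stop, then drew the pump rod straight up about 59 mm so all of the red band shows and no white does; I handed the job in still holding the T-handle, and no verdict came back.

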